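# Set the screw feeder's size knob and lock it

## Robot

A 6-joint arm with a two-finger parallel gripper is mounted at the origin on the work surface. World frame = base frame: x ahead of the robot, y to its left, z up, the work surface at z = 0. Lengths are in m, angles in rad, forces in N, time in s.
With the tool pointing down it reaches from about 0.25 to 0.725 m from the base axis. Payload 4 kg.
Tool frame: the origin (TCP) lies on the centre line of the jaws, within the pads' length; the fingertips stand 11 mm ahead of it and the grasp point (between the pads) lies 8 mm behind it; z points along the fingers, x is the direction in which the jaws open and shut, and the axes are right-handed (so a half turn about z gives the same grasp; the last joint's range is limited). The gripper opens to 85 mm and grips with 20 to 120 N. Pads are 22 mm wide; open, the fingers measure 114 mm over their backs; the gripper's body (76 mm by 85 mm) begins 54 mm behind the grasp point. The pads swing forward as they close: fully open they stand 13 mm farther back than shut.
Start: joints at [-1.235, 0.241, 0.005, 1.335, 0, 1.571], TCP at [0.165, -0.472, 0.242] pointing down, gripper open.
Joint ranges: [-2.72, 2.72], [-1.05, 1.87], [-1.09, 1.28], [-1.99, 2.15], [-1.42, 1.44], [-3.14, 3.14]. Speed limits (rad/s): [2.79, 2.79, 3.14, 3.14, 3.14, 3.14].

## Interface

Orientations are given as a unit quaternion [x, y, z, w].
In Python, from workcell import bot, viewer, order gives the robot as it stands. The module is installed in compiled form; this text tells all that it offers.
- The arm moves only by the tool send_rows, never from a script. Its argument "increments" is a list that holds one entry, the list of rows, each a list of 4 numbers: the shift along the tool's x, y, z in m, then the turn about the tool's z in degrees. A call has exactly 8 rows; each row shifts and turns the pose as measured when the row begins, along the tool's axes as they then stand; what a row does not reach is not made up. A row lasts 1/10 s, in which the tool goes at most 50 mm and 8.59 degrees, less where a joint would pass 70% of its speed; a pose out of reach is approached as far as the arm can. A call is refused whole if a number of a shift passes 0.05 or a number of a turn 8.59, either way. A call with a gripper value outside its range is refused whole. "hand" is the closure, from -1 (fully open) to 1 (shut), so that 0 is half open, set as the call begins (left out, the last holds). The fingers move at their own pace and stop on an object; the grip force is fixed at half the most. Time passes only in rows, so rows that do not move let the fingers close, or fill a call up. It gives the time, the measured TCP pose, the force and the opening at its end, in the units of the state.
- bot.get_obs(): the state, without advancing time (a new reading comes with each control period).
- viewer.camera(name): name is "scene" or "top" or "wrist"; returns a dict with "image" (480x640x3 uint8, red, green, blue), "range_z" (480x640 float32, m along the optical axis (not along the pixel's ray), 0 where there is no reading), "camera_matrix" (3x3 intrinsics, pixels), "dist" ([k1, k2, p1, p2, k3] as OpenCV has them; the pictures are not rectified), "eye" and "rotation" of the camera in the world. Camera axes: x right, y down, z forward; pixel columns grow to the right and rows downward; lengths in m; the calibration is good to about 2 mm. A picture is of the moment at which its call begins.
- order.job_done(): hands the job in, once; it reports no verdict.
The state is a dict: "clock": time; "joint_pos": joint angles; "joint_vel": joint speeds; "tau": joint torques, N m; "eef_pos": TCP position; "tool_rot": TCP orientation; "ft_force": force on the tool from outside, world axes, zero at the start; "ft_torque": the same for the moment, N m; "grip_width": finger opening in m.
Only numpy, scipy, OpenCV 4.12 (cv2) and the standard library are available. Lean on these libraries where they do the work, as an engineer would, in place of code of your own. Each camera call takes 0.05 s, during which the arm holds its last target.

## Task

On the blue screw feeder, turn the black knob until its yellow pointer points at the red flag on the dial; then push the orange pin of the brass lock ring under the dial clockwise until the ring is hand-tight, without overtightening it. Let go of everything, with the pointer still on the flag, and do not disturb the other things on the counter.

Things in the scene. Friction and masses are not known exactly. Their poses are not given: they have to be found in the camera images.
- feeder: Fixed blue bench screw feeder. Origin on the table under the vertical turret axis. Deck 50 mm high, from 75 mm ahead of the axis (-x, towards the robot) to 200 mm behind, 100 mm to either side; steel hopper on it (rim at 108 mm) 95 to 195 mm behind the axis, 65 mm to either side.
- turret (a point): Centre of the white dial disc (radius 34 mm, top 100 mm above the table) on the turret axis. On the same axis, heights above the table: grey drum (radius 38 mm) 50 to 75 mm, brass lock ring (radius 37 mm) 77 to 91 mm, dial disc 97 to 100 mm, black knob up to 133.5 mm.
- knob_grip (a point): Black knob: point on its vertical axis (the turret axis) at grip height, 124 mm above the table. Upright bar 38 mm long (point x, the pointer's direction), 14 mm thick (y), 107 to 133 mm above the table. Friction about 0.1 N m; stays where left; no stop in the way. At the start the flag lies 0.6 to 1.5 rad clockwise of the pointer, seen from above.
- pointer (a point): Tip of the knob's yellow pointer, 30 mm from the axis, just above the dial; turns with the knob; x axis points outwards from the axis.
- flag (a point): Middle of the red flag on the dial (8 mm wide along the rim, 11 mm long), 30 mm from the axis, at the pointer's height; does not turn with the knob. The pointer is on the flag when its tip is within the flag's width (4 mm of this point).
- lug (a point): Centre of the grip of the lock ring's upright orange pin (lug), 60 mm from the turret axis, 93 mm above the table. The pin is round, 14 mm in diameter, and stands from 79 to 105 mm above the table on a 12 mm wide arm of the ring; point x points outwards. It moves on a circle about the turret axis.
- lock_ring: Brass lock ring, origin on the turret axis, x towards the pin. Clockwise from above tightens. Free (1 N at the pin) for 0.8 to 1.15 rad until it bites; where cannot be seen and varies. Then a push along the circle at the pin takes 7 N, growing 1.4 N per mm (84 N per rad): hand-tight is 10 to 16 N, best 11 to 13 N (0.7 N m about the axis; a firm pinch also twists, so its force may read less).
- lock_squeeze (a joint): How far the lock ring has squeezed its clamp since it bit, rad at the ring: 0 while loose; 0.03 to 0.12 is hand-tight (9.2 to 16.7 N at the pin), aim for 0.05 to 0.08; above 0.12 it is overtightened and spoilt. Once released it keeps its value up to 0.08; if it was more it springs back to about 0.08.
- bolt: Bystander: zinc bolt standing on its 22 mm head on the feeder's deck, 37 mm high, about 100 mm from the turret axis. Origin under its centre.
- nut: Bystander: zinc nut, 26 mm across, 12 mm high, lying on the feeder's deck about 100 mm from the turret axis. Origin under its centre.
- jar: Bystander: jar with blue cap, 64 mm across, 85 mm high. Origin under its centre.
- carton: Bystander: cardboard carton 90 x 130 x 50 mm. Origin under its centre.
- driver: Bystander: screwdriver with orange handle, 200 mm long along its x axis, 26 mm thick. Origin under its middle.
- spanner: Bystander: steel spanner, 180 mm long along its x axis, 8 mm thick. Origin under its middle.

How it is judged:
On the way, in this order (a step that is already met when the one before it is completed fails the run):
1. the pointer is on the red flag (tip within 4 mm) while the lock ring is still loose (distance between pointer and flag below 0.004 m and value of joint lock_squeeze below 0.01 rad), for 0.3 s.
2. the lock ring is hand-tight (clamp squeezed 0.03 to 0.12 rad) and the pointer still on the flag (distance between pointer and flag below 0.004 m and value of joint lock_squeeze between 0.03 and 0.12 rad), for 0.2 s.
At the end, for the whole second after the job is handed in: The knob's pointer tip is within 4 mm of the middle of the red flag, the lock ring is hand-tight (clamp squeezed by 0.03 to 0.12 rad), and nothing is touched (all of step 2).
It fails at once if the lock ring is overtightened (clamp squeezed by more than 0.12 rad) (value of joint lock_squeeze above 0.12 rad).
It fails at once if a bystander is moved by more than 30 mm (distance of any of bolt, nut, jar, carton, driver, spanner from where it was at the start of the episode above 0.03 m).
It also fails if it takes over 64 s, if anything falls off the work surface, if the arm or the gripper's body presses on something with over 40 N, if the wrist force passes 120 N, or if a joint passes its speed limit or range.

## Working session

There is one attempt and no reset: what is moved stays moved. The work goes in short steps, Python scripts to look and compute and a tool call to move; the robot and the scene stay as the last step left them, time stands still between calls to the robot, and variables do not carry over. Pictures are saved under pics/ and viewed, and the job is handed in when it is done.

Besides the shell and the picture viewer there is one more tool, called after "Call:" as name(argument=value, ...) on one line, values as JSON. send_rows: Moves the arm, as the interface text tells. Its arguments: {"type":"object","properties":{"increments":{"type":"array","items":{"type":"array","items":{"type":"array","items":{"type":"number"}}}},"hand":{"type":"number"}},"required":["increments"]}

```bash
mkdir -p pics; cat > h.py <<'E'
import numpy as np,cv2
from workcell import bot,viewer,order
def cam(n,save=None):
    c=viewer.camera(n)
    if save: cv2.imwrite('pics/'+save,c['image'][:,:,::-1])
    return c
def ray(c,uv):
    p=cv2.undistortPoints(np.array(uv,float).reshape(-1,1,2),np.array(c['camera_matrix']),np.array(c['dist']))[:,0]
    d=np.c_[p,np.ones(len(p))]@np.array(c['rotation']).T
    return np.array(c['eye']),d
def plane(c,uv,z):
    e,d=ray(c,uv); return e+d*((z-e[2])/d[:,2])[:,None]
E
python3 - <<'E'
from h import *
for n in ['scene','top','wrist']:
    c=cam(n,n+'0.png'); print(n,c['eye'],np.round(c['rotation'],3).tolist(),c['dist'],c['camera_matrix'])
print(bot.get_obs())
E
```

```text
scene [0.91509334 0.67988111 0.74659848] [0.232, 0.873, -0.415, -0.109] [-0.0820221  0.         0.         0.         0.       ] [[455.03354816   0.         318.99157307]
 [  0.         455.03354816 240.16361714]
 [  0.           0.           1.        ]]
top [0.43194756 0.02454553 1.25284673] [-0.699, 0.713, -0.04, 0.036] [0.04081337 0.         0.         0.         0.        ] [[460.92593537   0.         319.04243428]
 [  0.         460.92593537 229.82360333]
 [  0.           0.           1.        ]]
wrist [ 0.23432032 -0.44766068  0.3731934 ] [0.807, -0.573, -0.086, 0.119] [-0.00820136  0.          0.          0.          0.        ] [[356.88521018   0.         314.78964735]
 [  0.         356.88521018 236.49322504]
 [  0.           0.           1.        ]]
{'clock': 0.15, 'joint_pos': array([-1.23499700e+00,  2.41253454e-01,  4.01600320e-03,  1.33521341e+00,
       -4.86391760e-07,  1.57081337e+00]), 'joint_vel': array([ 0.00101765, -0.00082036,  0.00192204, -0.00012362, -0.00114772,
       -0.00071196]), 'tau': array([ 3.78262712e-04, -3.72634792e+01,  2.52638268e+01,  1.23142870e-02,
        2.16278647e-05, -7.69769848e-07]), 'eef_pos': array([ 0.16460523, -0.47162493,  0.24160395]), 'tool_rot': array([ 8.15324155e-01, -5.79004178e-01, -6.74641400e-04, -4.78782447e-04]), 'ft_force': array([-0.12580659, -0.30148069, -0.88321409]), 'ft_torque': array([-0.01009037,  0.00311101, -0.0416931 ]), 'grip_width': 0.08553345765886268}
```

```bash
sed -i "s/np.array(c\['rotation'\]).T/R.from_quat(c['rotation']).as_matrix().T/; 1a from scipy.spatial.transform import Rotation as R" h.py; cat h.py|head -4
```

```text
import numpy as np,cv2
from scipy.spatial.transform import Rotation as R
from workcell import bot,viewer,order
def cam(n,save=None):
```

View pics/top0.png

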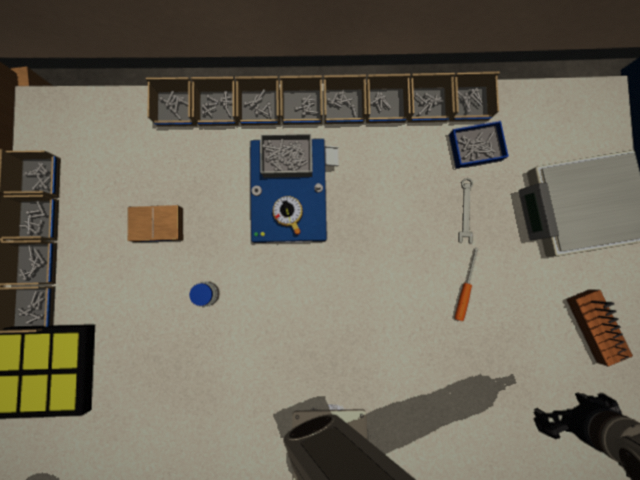

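View pics/scene0.png

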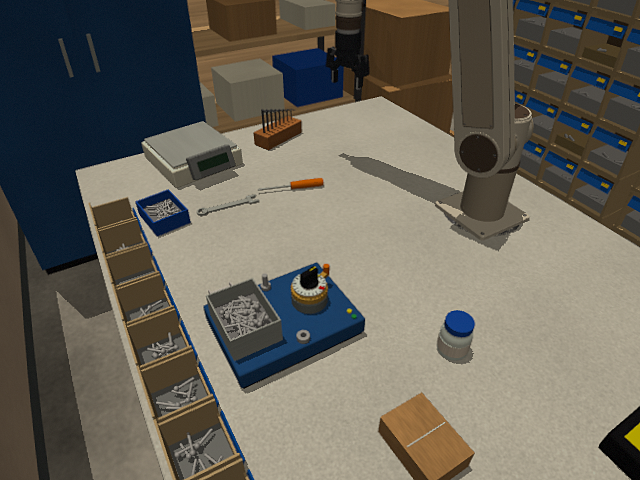

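```bash
python3 - <<'E'
from h import *
c=cam('top');s=cam('scene')
a=c['image'][180:245,245:335];b=s['image'][255:320,270:350]
cv2.imwrite('pics/z1.png',np.hstack([cv2.resize(a,(540,390),interpolation=2),cv2.resize(b,(256,208),interpolation=2).copy() if 0 else cv2.resize(b,(260,390),interpolation=2)])[:,:,::-1])
print(plane(c,[[288,210]],.1))
for n,c in (('top',c),('scene',s)):
  h=cv2.cvtColor(c['image'],cv2.COLOR_RGB2HSV)
  v0=(245,180,335,245) if n=='top' else (270,255,350,320)
  u0,w0,u1,w1=v0
  H=h[w0:w1,u0:u1].astype(int)
  for nm,m,z in (('red',((H[...,0]<6)|(H[...,0]>172))&(H[...,1]>150)&(H[...,2]>90),.101),('orange',(H[...,0]>=6)&(H[...,0]<=16)&(H[...,1]>150)&(H[...,2]>110),.1),('yellow',(H[...,0]>=17)&(H[...,0]<=34)&(H[...,1]>150)&(H[...,2]>100),.101),('white',(H[...,1]<60)&(H[...,2]>150),.1)):
    y,x=np.nonzero(m); print(n,nm,len(x)); 
    if len(x): print(x.mean()+u0,y.mean()+w0,plane(c,[[x.mean()+u0,y.mean()+w0]],z), list(zip(x+u0,y+w0))[:12] if nm!='white' else (x.min()+u0,x.max()+u0,y.min()+w0,y.max()+w0))
E
```

```text
[[0.60735687 0.09494949 0.1       ]]
top red 7
277.0 216.0 [[0.59243467 0.12276347 0.101     ]] [(np.int64(277), np.int64(215)), (np.int64(278), np.int64(215)), (np.int64(276), np.int64(216)), (np.int64(277), np.int64(216)), (np.int64(278), np.int64(216)), (np.int64(276), np.int64(217)), (np.int64(277), np.int64(217))]
top orange 21
293.8095238095238 228.76190476190476 [[0.55941497 0.08091832 0.1       ]] [(np.int64(275), np.int64(216)), (np.int64(275), np.int64(217)), (np.int64(276), np.int64(218)), (np.int64(296), np.int64(229)), (np.int64(297), np.int64(229)), (np.int64(298), np.int64(229)), (np.int64(295), np.int64(230)), (np.int64(296), np.int64(230)), (np.int64(297), np.int64(230)), (np.int64(298), np.int64(230)), (np.int64(299), np.int64(230)), (np.int64(295), np.int64(231))]
top yellow 39
289.97435897435895 226.0 [[0.56646928 0.09041454 0.101     ]] [(np.int64(298), np.int64(219)), (np.int64(297), np.int64(220)), (np.int64(296), np.int64(221)), (np.int64(294), np.int64(222)), (np.int64(295), np.int64(222)), (np.int64(292), np.int64(223)), (np.int64(293), np.int64(223)), (np.i
[... 1177 characters left out ...]
t64(265)), (np.int64(328), np.int64(265)), (np.int64(323), np.int64(266))]
scene yellow 155
311.9612903225806 290.9483870967742 [[0.61426365 0.12234088 0.101     ]] [(np.int64(313), np.int64(267)), (np.int64(314), np.int64(267)), (np.int64(315), np.int64(267)), (np.int64(311), np.int64(268)), (np.int64(312), np.int64(268)), (np.int64(313), np.int64(268)), (np.int64(310), np.int64(269)), (np.int64(311), np.int64(269)), (np.int64(312), np.int64(269)), (np.int64(310), np.int64(270)), (np.int64(322), np.int64(272)), (np.int64(323), np.int64(272))]
scene white 1759
312.98578737919274 269.353610005685 [[0.58142026 0.06763444 0.1       ]] (np.int64(270), np.int64(349), np.int64(255), np.int64(319))
```

View pics/z1.png

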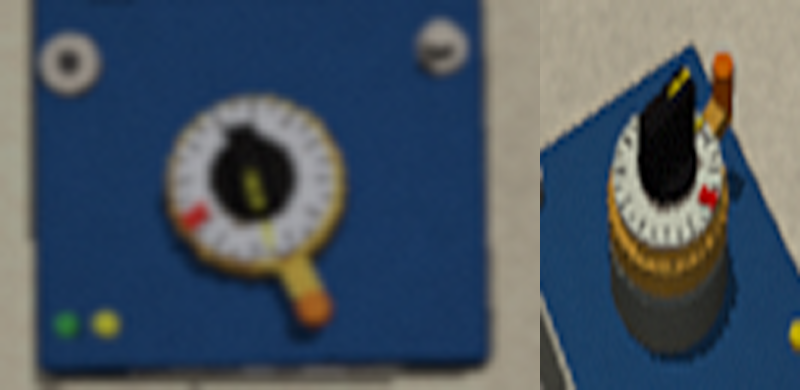

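```bash
cat >> h.py <<'E'
def yaw(o):
    x=R.from_quat(o['tool_rot']).as_matrix()[:,0]; return np.degrees(np.arctan2(x[1],x[0]))
def plan(tgt,dyaw,n,o=None):
    "rows to go straight to tgt while turning dyaw (deg, ccw from above), n rows"
    o=o or bot.get_obs(); p=np.array(o['eef_pos']);q=R.from_quat(o['tool_rot']);step=(np.array(tgt)-p)/n
    for i in range(n):
        d=q.inv().apply(step); print([round(float(v),4) for v in d]+[round(-dyaw/n,2)],end=',' if (i+1)%8 else '\n')
        q=q*R.from_euler('z',-dyaw/n,degrees=True)
E
python3 - <<'E'
from h import *
o=bot.get_obs(); print(yaw(o)); plan([.607,.095,.242],175.8,24)
E
```

```text
-70.76136044508867
[-0.0162, -0.0252, 0.0, -7.33],[-0.0129, -0.027, 0.0, -7.33],[-0.0093, -0.0285, 0.0, -7.33],[-0.0056, -0.0294, 0.0, -7.33],[-0.0018, -0.0299, 0.0, -7.33],[0.002, -0.0299, 0.0, -7.33],[0.0058, -0.0294, 0.0, -7.33],[0.0095, -0.0284, 0.0, -7.33]
[0.013, -0.027, 0.0, -7.33],[0.0164, -0.0251, 0.0, -7.33],[0.0194, -0.0228, 0.0, -7.33],[0.0222, -0.0201, 0.0, -7.33],[0.0246, -0.0171, 0.0, -7.33],[0.0266, -0.0139, 0.0, -7.33],[0.0281, -0.0104, 0.0, -7.33],[0.0292, -0.0067, 0.0, -7.33]
[0.0298, -0.0029, 0.0, -7.33],[0.0299, 0.0009, 0.0, -7.33],[0.0296, 0.0047, 0.0, -7.33],[0.0287, 0.0084, 0.0, -7.33],[0.0274, 0.012, 0.0, -7.33],[0.0257, 0.0154, 0.0, -7.33],[0.0235, 0.0186, 0.0, -7.33],[0.0209, 0.0214, 0.0, -7.33]
```

Call:
send_rows(increments=[[[-0.016,-0.025,0,-7.3],[-0.013,-0.027,0,-7.3],[-0.009,-0.028,0,-7.3],[-0.006,-0.029,0,-7.3],[-0.002,-0.03,0,-7.3],[0.002,-0.03,0,-7.3],[0.006,-0.029,0,-7.3],[0.01,-0.028,0,-7.3]]], hand=0)

```text
clock: 1.05
eef_pos: [0.3115, -0.2783, 0.2405]
tool_rot: [0.996, -0.092, -0.0, -0.001]
ft_force: [0.3, -0.4, -0.4]
grip_width: 0.0425
```

Call:
send_rows(increments=[[[0.013,-0.027,0,-7.3],[0.016,-0.025,0,-7.3],[0.019,-0.023,0,-7.3],[0.022,-0.02,0,-7.3],[0.025,-0.017,0,-7.3],[0.027,-0.014,0,-7.3],[0.028,-0.01,0,-7.3],[0.029,-0.007,0,-7.3]]])

```text
clock: 1.85
eef_pos: [0.454, -0.0735, 0.2407]
tool_rot: [0.905, 0.426, 0.0, -0.0]
ft_force: [0.3, -0.1, 0.7]
grip_width: 0.0428
```

```bash
python3 - <<'E'
from h import *
o=bot.get_obs(); print(yaw(o),o['eef_pos'],o['joint_pos'],o['clock']); plan([.607,.095,.242],105-yaw(o),16)
E
```

```text
50.40242198825721 [ 0.453971   -0.07351817  0.24074122] [-1.60771886e-01  1.61967447e-01 -9.80647335e-02  1.31067014e+00
  3.47610408e-04  5.30336226e-01] 1.85
[0.0142, 0.0007, -0.0001, np.float64(-3.41)],[0.0141, 0.0015, -0.0001, np.float64(-3.41)],[0.014, 0.0023, -0.0001, np.float64(-3.41)],[0.0139, 0.0032, -0.0001, np.float64(-3.41)],[0.0137, 0.004, -0.0001, np.float64(-3.41)],[0.0134, 0.0048, -0.0001, np.float64(-3.41)],[0.0131, 0.0056, -0.0001, np.float64(-3.41)],[0.0127, 0.0064, -0.0001, np.float64(-3.41)]
[0.0123, 0.0071, -0.0001, np.float64(-3.41)],[0.0119, 0.0078, -0.0001, np.float64(-3.41)],[0.0114, 0.0085, -0.0001, np.float64(-3.41)],[0.0109, 0.0092, -0.0001, np.float64(-3.41)],[0.0103, 0.0098, -0.0001, np.float64(-3.41)],[0.0097, 0.0104, -0.0001, np.float64(-3.41)],[0.0091, 0.011, -0.0001, np.float64(-3.41)],[0.0084, 0.0115, -0.0001, np.float64(-3.41)]
```

Call:
send_rows(increments=[[[0.028,0.002,0,-6.8],[0.028,0.005,0,-6.8],[0.027,0.009,0,-6.8],[0.026,0.012,0,-6.8],[0.024,0.015,0,-6.8],[0.022,0.018,0,-6.8],[0.02,0.02,0,-6.8],[0.017,0.022,0,-6.8]]])

```text
clock: 2.65
eef_pos: [0.6128, 0.101, 0.2393]
tool_rot: [0.593, 0.805, -0.001, -0.001]
ft_force: [0.2, -0.4, -0.0]
grip_width: 0.0425
```

```bash
python3 - <<'E'
from h import *
o=bot.get_obs(); print(yaw(o),o['eef_pos'],o['joint_pos'],o['clock']); cam('wrist','w1.png')
E
```

```text
107.28177276511215 [0.61280843 0.10099444 0.23928384] [ 1.63383914e-01  4.91276062e-01  3.62126934e-01  1.44370492e+00
 -9.82486427e-05 -1.38240011e-01] 2.65
```

View pics/w1.png

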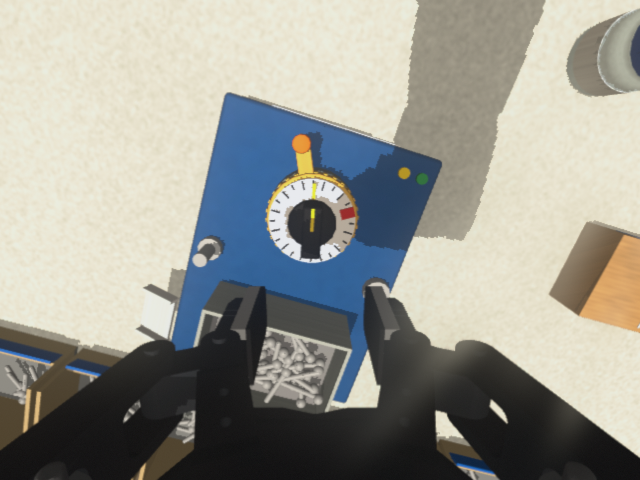

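```bash
cat >> h.py <<'E'
def meas(c,u0=230,u1=400,w0=110,w1=300,pr=True):
    H=cv2.cvtColor(c['image'],cv2.COLOR_RGB2HSV)[w0:w1,u0:u1].astype(int)
    h,s,v=H[...,0],H[...,1],H[...,2]
    M=dict(white=((s<60)&(v>150)),red=(((h<6)|(h>172))&(s>150)&(v>90)),orange=((h>=6)&(h<=16)&(s>150)&(v>110)),yellow=((h>=22)&(h<=34)&(s>120)&(v>110)))
    r={}
    for k,m in M.items():
        n,l,st,ce=cv2.connectedComponentsWithStats(m.astype(np.uint8))
        r[k]=[(int(st[i,4]),tuple(np.round(ce[i]+[u0,w0],1)),l==i,) for i in range(1,n) if st[i,4]>=6]
        r[k].sort(key=lambda t:-t[0])
    return r,(u0,w0)
E
python3 - <<'E'
from h import *
c=cam('wrist'); r,off=meas(c)
for k in r:
  for t in r[k][:5]:
    print(k,t[0],t[1],plane(c,[t[1]],{'white':.1,'red':.102,'orange':.105,'yellow':.102}[k])[0].round(4))
m=r['white'][0][2].astype(np.uint8)
ct=max(cv2.findContours(m,0,1)[0],key=cv2.contourArea).reshape(-1,2)+np.array(off)
hu=cv2.convexHull(ct.astype(np.int32)).reshape(-1,2)
P=plane(c,hu,.1)[:,:2]
A=np.c_[2*P,np.ones(len(P))];x=np.linalg.lstsq(A,(P**2).sum(1),rcond=None)[0]
print('centre',x[:2],np.sqrt(x[2]+x[:2]@x[:2]),len(P))
im=c['image'][130:280,230:390]; cv2.imwrite('pics/z2.png',cv2.resize(im,(640,600),interpolation=2)[:,:,::-1])
E
```

```text
white 3269 (np.float64(305.5), np.float64(212.8)) [0.6062 0.0945 0.1   ]
white 1715 (np.float64(364.7), np.float64(120.6)) [0.5283 0.115  0.1   ]
white 501 (np.float64(385.8), np.float64(285.0)) [0.6445 0.1758 0.1   ]
red 120 (np.float64(343.9), np.float64(208.6)) [0.5937 0.1215 0.102 ]
orange 236 (np.float64(298.3), np.float64(138.2)) [0.5544 0.0732 0.105 ]
orange 14 (np.float64(351.0), np.float64(207.5)) [0.5907 0.1259 0.105 ]
yellow 288 (np.float64(300.6), np.float64(157.7)) [0.5672 0.0787 0.102 ]
yellow 213 (np.float64(293.1), np.float64(178.8)) [0.5837 0.0779 0.102 ]
yellow 96 (np.float64(308.0), np.float64(215.0)) [0.6069 0.0968 0.102 ]
yellow 45 (np.float64(310.0), np.float64(186.7)) [0.5855 0.0917 0.102 ]
yellow 36 (np.float64(397.7), np.float64(169.2)) [0.5533 0.1499 0.102 ]
centre [0.60917785 0.09715378] 0.03396738765943211 40
```

View pics/z2.png

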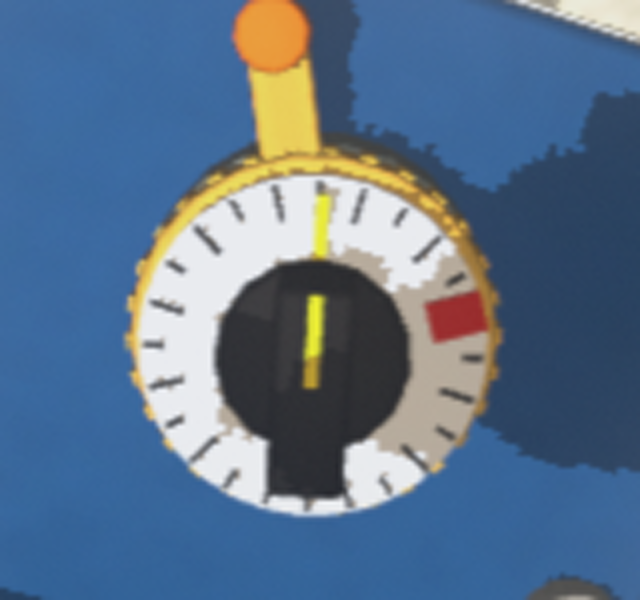

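```bash
python3 - <<'E'
from h import *
o=bot.get_obs(); print(yaw(o),o['eef_pos'],o['clock']); plan([.6092,.0972,.137],103.1-yaw(o),8)
E
```

```text
107.24022617544749 [0.61369768 0.10275239 0.23812699] 2.75
[-0.0005, -0.0007, 0.0126, np.float64(0.52)],[-0.0005, -0.0007, 0.0126, np.float64(0.52)],[-0.0005, -0.0007, 0.0126, np.float64(0.52)],[-0.0005, -0.0007, 0.0126, np.float64(0.52)],[-0.0005, -0.0007, 0.0126, np.float64(0.52)],[-0.0005, -0.0007, 0.0126, np.float64(0.52)],[-0.0005, -0.0007, 0.0126, np.float64(0.52)],[-0.0006, -0.0007, 0.0126, np.float64(0.52)]
```

Call:
send_rows(increments=[[[-0.0015,-0.0018,0.012,1.4],[-0.0015,-0.0018,0.012,1.4],[-0.0015,-0.0018,0.012,1.4],[0,0,0.012,0],[0,0,0.012,0],[0,0,0.012,0],[0,0,0.012,0],[0,0,0.006,0]]])

```text
clock: 3.55
eef_pos: [0.6082, 0.0952, 0.1432]
tool_rot: [0.625, 0.78, -0.001, -0.001]
ft_force: [-0.0, 0.4, -0.2]
grip_width: 0.0424
```

```bash
python3 - <<'E'
from h import *
c=cam('wrist'); r,off=meas(c)
o=bot.get_obs(); print(yaw(o),o['eef_pos'],o['clock']);plan([.6092,.0972,.117],103.1-yaw(o),4)
cv2.imwrite('pics/w2.png',c['image'][:,:,::-1])
for k in r:
  for t in r[k][:3]:
    print(k,t[0],t[1],plane(c,[t[1]],{'white':.1,'red':.102,'orange':.105,'yellow':.102}[k])[0].round(4))
E
```

```text
102.6008562980387 [0.60776358 0.09515619 0.14237802] 3.6
[0.0004, 0.0005, 0.0063, np.float64(-0.12)],[0.0004, 0.0005, 0.0063, np.float64(-0.12)],[0.0004, 0.0005, 0.0063, np.float64(-0.12)],[0.0004, 0.0005, 0.0063, np.float64(-0.12)],white 4571 (np.float64(313.5), np.float64(252.2)) [0.5958 0.0917 0.1   ]
white 2900 (np.float64(346.4), np.float64(121.6)) [0.5294 0.0927 0.1   ]
red 282 (np.float64(370.2), np.float64(261.5)) [0.5937 0.1213 0.102 ]
orange 328 (np.float64(295.1), np.float64(166.2)) [0.5542 0.0736 0.105 ]
orange 22 (np.float64(380.5), np.float64(258.8)) [0.5901 0.1253 0.105 ]
yellow 588 (np.float64(301.0), np.float64(192.6)) [0.5664 0.0789 0.102 ]
yellow 329 (np.float64(293.4), np.float64(218.0)) [0.5797 0.0778 0.102 ]
yellow 171 (np.float64(318.5), np.float64(284.9)) [0.6123 0.0981 0.102 ]
```

View pics/w2.png

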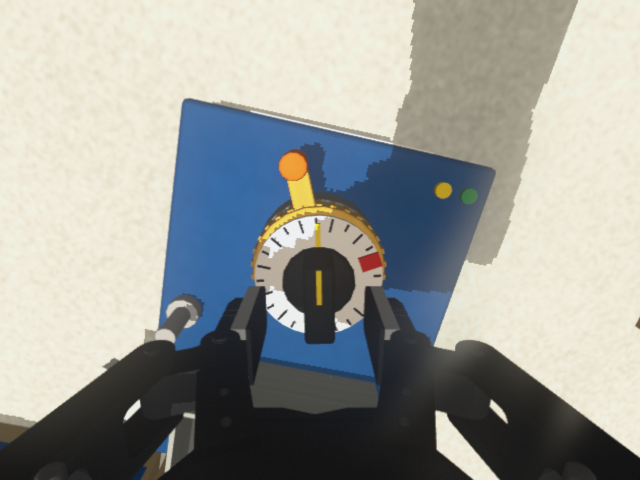

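Call:
send_rows(increments=[[[0.0015,0.0015,0.008,0],[0,0,0.008,0],[0,0,0.006,0],[0,0,0.003,0],[0,0,0,0],[0,0,0,0],[0,0,0,0],[0,0,0,0]]])

```text
clock: 4.4
eef_pos: [0.6101, 0.0975, 0.1164]
tool_rot: [0.625, 0.781, -0.001, -0.0]
ft_force: [0.8, -0.0, -0.4]
grip_width: 0.0426
```

Call:
send_rows(increments=[[[0,0,0,0],[0,0,0,0],[0,0,0,0],[0,0,0,0],[0,0,0,0],[0,0,0,0],[0,0,0,0],[0,0,0,0]]], hand=1)

```text
clock: 5.2
eef_pos: [0.6114, 0.0979, 0.1204]
tool_rot: [0.625, 0.781, 0.001, 0.001]
ft_force: [-0.9, -0.8, 0.2]
grip_width: 0.0129
```

```bash
python3 - <<'E'
from h import *
o=bot.get_obs(); print(yaw(o),o['eef_pos'],o['clock'],o['ft_force'],o['ft_torque'],o['grip_width'])
E
```

```text
102.65116105908582 [0.61137192 0.09791679 0.12041183] 5.2 [-0.88362296 -0.84911471  0.18419756] [-0.03150784 -0.01342536 -0.00391928] 0.012864111623477864
```

Call:
send_rows(increments=[[[0,-0.001,0.001,7],[0,0,0.001,7],[0,0,0.001,7],[0,0,0,7],[0,0,0,7],[0,0,0,7],[0,0,0,7],[0,0,0,7]]])

```text
clock: 6.0
eef_pos: [0.6109, 0.0961, 0.1204]
tool_rot: [0.926, 0.378, 0.002, 0.003]
ft_force: [-0.2, -2.5, 0.1]
grip_width: 0.0127
```

```bash
python3 - <<'E'
from h import *
o=bot.get_obs(); print(yaw(o),o['eef_pos'],o['clock'],o['ft_force'],o['ft_torque'],o['grip_width'])
E
```

```text
44.43631169421672 [0.61092218 0.09610684 0.12042451] 6.0 [-0.15262404 -2.54355703  0.08522337] [-0.13324426  0.05623403  0.14054581] 0.012683538258491226
```

Call:
send_rows(increments=[[[-0.001,0,0.001,6],[0,0,0,6],[0,0,0,0],[0,0,0,0],[0,0,0,0],[0,0,0,0],[0,0,0,0],[0,0,0,0]]])

```text
clock: 6.8
eef_pos: [0.6106, 0.0958, 0.1204]
tool_rot: [0.961, 0.277, 0.003, 0.002]
ft_force: [-0.6, -0.0, -0.3]
grip_width: 0.013
```

```bash
cat >> h.py <<'E'
C=np.array([.6092,.0972])
def rep(c):
    r,off=meas(c,150,500,60,400)
    for k,z in (('red',.102),('orange',.105),('yellow',.102)):
        for t in r[k][:6]:
            p=plane(c,[t[1]],z)[0]; d=p[:2]-C
            print(k,t[0],t[1],p.round(4),'r',np.hypot(*d).round(4),'ang',np.degrees(np.arctan2(d[1],d[0])).round(1))
E
python3 - <<'E'
from h import *
o=bot.get_obs(); print(yaw(o),o['eef_pos'],o['clock'],o['ft_force'],o['ft_torque'],o['grip_width'])
rep(cam('wrist','w3.png'))
E
```

```text
32.21716583507182 [0.61058216 0.09580497 0.12040338] 6.8 [-0.64313    -0.00703873 -0.26385606] [-0.09031514  0.08242479 -0.04969191] 0.013046236806394093
red 283 (np.float64(315.3), np.float64(229.8)) [0.5938 0.1225 0.102 ] r 0.0296 ang 121.4
orange 873 (np.float64(185.8), np.float64(272.8)) [0.5552 0.0759 0.105 ] r 0.0581 ang -158.5
orange 17 (np.float64(317.1), np.float64(235.8)) [0.5954 0.1214 0.105 ] r 0.0278 ang 119.8
orange 9 (np.float64(311.0), np.float64(240.0)) [0.5941 0.1184 0.105 ] r 0.026 ang 125.4
orange 9 (np.float64(204.2), np.float64(271.9)) [0.5619 0.0806 0.105 ] r 0.0501 ang -160.7
orange 7 (np.float64(310.1), np.float64(231.0)) [0.5917 0.1216 0.105 ] r 0.03 ang 125.7
yellow 312 (np.float64(293.6), np.float64(97.8)) [0.5578 0.1635 0.102 ] r 0.0839 ang 127.8
yellow 240 (np.float64(314.5), np.float64(305.5)) [0.6131 0.0912 0.102 ] r 0.0072 ang -57.4
yellow 136 (np.float64(314.0), np.float64(242.1)) [0.5963 0.1174 0.102 ] r 0.024 ang 122.6
yellow 21 (np.float64(218.7), np.float64(276.0)) [0.5682 0.0807 0.102 ] r 0.0442 ang -158.1
```

View pics/w3.png

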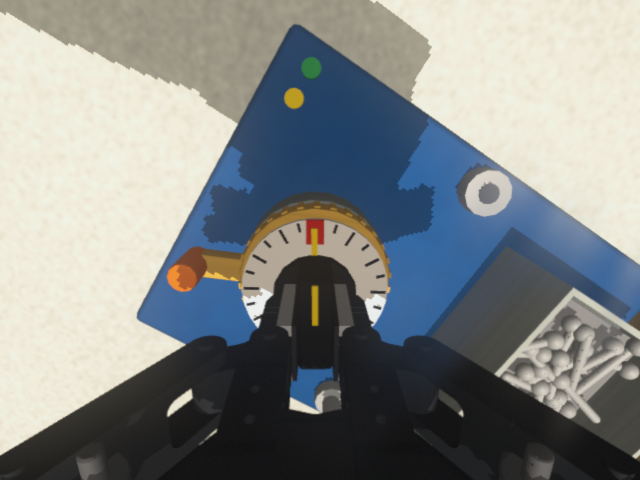

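Call:
send_rows(increments=[[[0,0,0,0],[0,0,0,0],[0,0,0,0],[0,0,0,0],[0,0,-0.01,0],[0,0,-0.015,0],[0,0,-0.015,0],[0,0,-0.015,0]]], hand=0)

```text
clock: 7.65
eef_pos: [0.6087, 0.0966, 0.1766]
tool_rot: [0.96, 0.278, 0.001, 0.002]
ft_force: [0.2, -0.8, 0.6]
grip_width: 0.0428
```

```bash
python3 - <<'E'
from h import *
o=bot.get_obs(); print(yaw(o),o['eef_pos'],o['clock'],o['ft_force'],o['grip_width'])
rep(cam('wrist','w4.png'))
o=bot.get_obs();plan([.6092-.0553,.0972-.0237,.175],114-yaw(o),16)
E
```

```text
32.33160927993611 [0.60865654 0.09658572 0.17664078] 7.65 [ 0.21479633 -0.77437405  0.61240345] 0.04276197636150903
red 140 (np.float64(316.5), np.float64(206.1)) [0.5933 0.1224 0.102 ] r 0.0298 ang 122.3
orange 366 (np.float64(217.8), np.float64(241.7)) [0.5547 0.0731 0.105 ] r 0.0596 ang -156.1
orange 29 (np.float64(316.4), np.float64(209.8)) [0.5941 0.121  0.105 ] r 0.0282 ang 122.5
yellow 368 (np.float64(247.1), np.float64(237.8)) [0.5683 0.0835 0.102 ] r 0.0432 ang -161.4
yellow 183 (np.float64(300.6), np.float64(107.3)) [0.5566 0.164  0.102 ] r 0.085 ang 128.2
yellow 146 (np.float64(317.0), np.float64(256.3)) [0.6104 0.096  0.102 ] r 0.0017 ang -45.4
yellow 71 (np.float64(316.3), np.float64(215.9)) [0.5964 0.1173 0.102 ] r 0.0239 ang 122.6
yellow 19 (np.float64(261.7), np.float64(239.6)) [0.5763 0.0872 0.102 ] r 0.0344 ang -163.1
yellow 8 (np.float64(370.6), np.float64(238.2)) [0.6316 0.1231 0.102 ] r 0.0343 ang 49.2
[-0.0038, -0.0007, 0.0003, np.float64(-5.1)],[-0.0037, -0.001, 0.0003, np.float64(-5.1)],[-0.0036, -0.0013, 0.0003, np.float64(-5.1)],[-0.0035, -0.0016, 0.0003, np.float64(-5.1)],[-0.0033, -0.0019, 0.0003, np.float64(-5.1)],[-0.0031, -0.0022, 0.0003, np.float64(-5.1)],[-0.0029, -0.0025, 0.0003, np.float64(-5.1)],[-0.0027, -0.0027, 0.0003, np.float64(-5.1)]
[-0.0024, -0.003, 0.0003, np.float64(-5.1)],[-0.0021, -0.0032, 0.0003, np.float64(-5.1)],[-0.0019, -0.0033, 0.0003, np.float64(-5.1)],[-0.0016, -0.0035, 0.0003, np.float64(-5.1)],[-0.0012, -0.0036, 0.0003, np.float64(-5.1)],[-0.0009, -0.0037, 0.0003, np.float64(-5.1)],[-0.0006, -0.0038, 0.0003, np.float64(-5.1)],[-0.0002, -0.0038, 0.0003, np.float64(-5.1)]
```

View pics/w4.png

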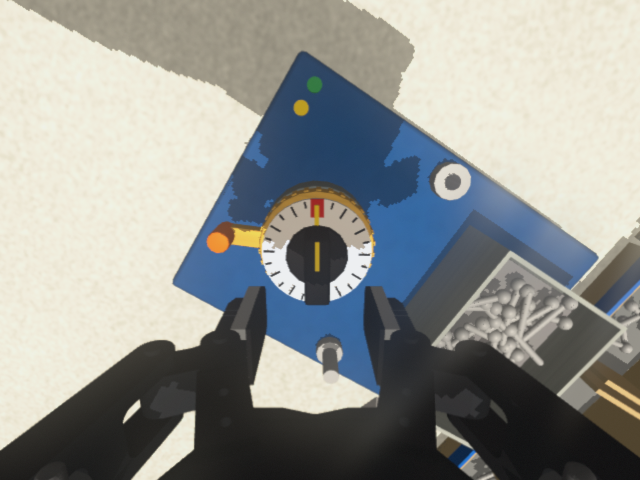

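Call:
send_rows(increments=[[[-0.008,-0.001,0,-8.2],[-0.007,-0.003,0,-8.2],[-0.007,-0.004,0,-8.2],[-0.006,-0.005,0,-8.2],[-0.005,-0.006,0,-8.2],[-0.004,-0.007,0,-8.2],[-0.003,-0.007,0,-8.2],[-0.002,-0.008,0,-8.2]]], hand=0.3)

```text
clock: 8.5
eef_pos: [0.5514, 0.0776, 0.1845]
tool_rot: [0.638, 0.77, 0.006, 0.007]
ft_force: [0.3, 0.1, 0.4]
grip_width: 0.0299
```

```bash
python3 - <<'E'
from h import *
o=bot.get_obs(); print(yaw(o),o['eef_pos'],o['clock'],o['ft_force'],o['grip_width'])
plan([.5545,.0733,.16],114-yaw(o),4)
E
```

```text
100.63548082319001 [0.55135916 0.07759611 0.18448375] 8.5 [0.3403299  0.05664433 0.36735253] 0.029897720409429878
[-0.0012, 0.0005, 0.0061, np.float64(-3.34)],[-0.0012, 0.0004, 0.0061, np.float64(-3.34)],[-0.0012, 0.0003, 0.0061, np.float64(-3.34)],[-0.0012, 0.0002, 0.0061, np.float64(-3.34)],
```

Call:
send_rows(increments=[[[-0.0015,0.0005,0.006,-4.4],[-0.0015,0.0005,0.006,-4.4],[-0.001,0,0.006,-4.4],[0,0,0.006,0],[0,0,0,0],[0,0,0,0],[0,0,0,0],[0,0,0,0]]])

```text
clock: 9.3
eef_pos: [0.5538, 0.074, 0.1628]
tool_rot: [0.543, 0.84, 0.007, 0.01]
ft_force: [-0.0, 0.6, 0.2]
grip_width: 0.0299
```

```bash
python3 - <<'E'
from h import *
o=bot.get_obs(); print(yaw(o),o['eef_pos'],o['clock'],o['ft_force'],o['grip_width'])
rep(cam('wrist','w5.png'))
plan([.5545,.0733,.098],114-yaw(o),6,o)
E
```

```text
114.26813050528413 [0.55384485 0.07400757 0.16280642] 9.3 [-0.01420023  0.56558142  0.21536286] 0.029934056049744428
orange 404 (np.float64(312.6), np.float64(261.9)) [0.5541 0.0723 0.105 ] r 0.0605 ang -155.7
yellow 169 (np.float64(307.3), np.float64(293.7)) [0.5751 0.0782 0.102 ] r 0.039 ang -150.9
yellow 139 (np.float64(330.5), np.float64(383.6)) [0.6284 0.1183 0.102 ] r 0.0286 ang 47.7
yellow 122 (np.float64(428.7), np.float64(283.5)) [0.5395 0.1404 0.102 ] r 0.082 ang 148.2
yellow 73 (np.float64(307.7), np.float64(279.0)) [0.5663 0.0745 0.102 ] r 0.0485 ang -152.2
yellow 45 (np.float64(318.1), np.float64(281.0)) [0.5649 0.0806 0.102 ] r 0.0473 ang -159.5
yellow 36 (np.float64(347.4), np.float64(347.5)) [0.599  0.1163 0.102 ] r 0.0216 ang 118.2
[-0.0001, -0.0002, 0.0108, np.float64(0.04)],[-0.0001, -0.0002, 0.0108, np.float64(0.04)],[-0.0001, -0.0002, 0.0108, np.float64(0.04)],[-0.0001, -0.0002, 0.0108, np.float64(0.04)],[-0.0001, -0.0002, 0.0108, np.float64(0.04)],[-0.0001, -0.0002, 0.0108, np.float64(0.04)],
```

View pics/w5.png

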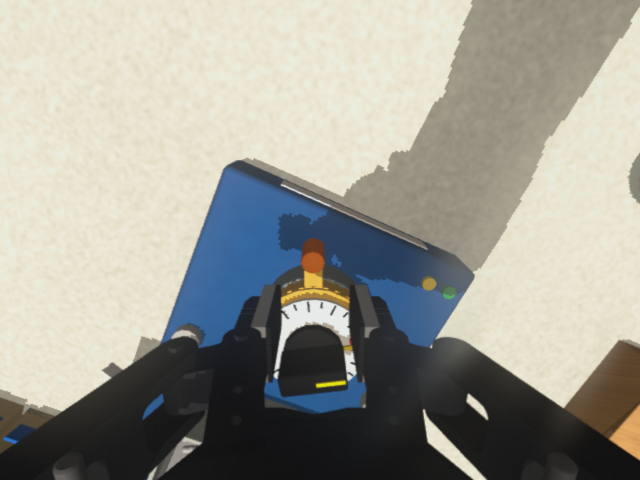

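Call:
send_rows(increments=[[[0,0,0.011,0],[0,0,0.011,0],[0,0,0.011,0],[0,0,0.011,0],[0,0,0.011,0],[0,0,0.011,0],[0,0,0.003,0],[0,0,0,0]]])

```text
clock: 10.15
eef_pos: [0.5543, 0.074, 0.0858]
tool_rot: [0.543, 0.84, 0.006, 0.008]
ft_force: [0.1, -0.2, -0.1]
grip_width: 0.0298
```

```bash
cat >> h.py <<'E'
def st():
    o=bot.get_obs(); d=o['eef_pos'][:2]-C; th=np.degrees(np.arctan2(d[1],d[0]))%360; y=yaw(o)
    t=np.array([np.sin(np.radians(th)),-np.cos(np.radians(th))]); n=d/np.hypot(*d)
    f=o['ft_force'][:2]
    print('t',o['clock'],'yaw',round(y,2),'th',round(th,2),'r',np.hypot(*d).round(4),'z',o['eef_pos'][2].round(4),'Ft %.2f Fr %.2f Fz %.2f'%(f@t,f@n,o['ft_force'][2]),'Tz',o['ft_torque'].round(2),'w',o['grip_width'].round(4), 'tilt',R.from_quat(o['tool_rot']).as_matrix()[:,2].round(3))
E
python3 -c "
from h import *
st()"
```

```text
Traceback (most recent call last):
  File "h.py", line 43, in st
    print('t',o['clock'],'yaw',round(y,2),'th',round(th,2),'r',np.hypot(*d).round(4),'z',o['eef_pos'][2].round(4),'Ft %.2f Fr %.2f Fz %.2f'%(f@t,f@n,o['ft_force'][2]),'Tz',o['ft_torque'].round(2),'w',o['grip_width'].round(4), 'tilt',R.from_quat(o['tool_rot']).as_matrix()[:,2].round(3))
                                                                                                                                                                                                        ^^^^^^^^^^^^^^^^^^^^^
AttributeError: 'float' object has no attribute 'round'
```

Call:
send_rows(increments=[[[0.0042,0.0001,-0.001,4],[0.0042,0.0001,-0.001,4],[0.0042,0.0001,-0.001,4],[0.0042,0.0001,0,4],[0.0042,0.0001,0,4],[0.0042,0.0001,0,4],[0.0042,0.0001,0,4],[0.0042,0.0001,0,4]]])

```text
clock: 10.95
eef_pos: [0.5511, 0.1051, 0.091]
tool_rot: [0.762, 0.648, 0.008, 0.009]
ft_force: [-0.2, -1.0, -1.5]
grip_width: 0.0301
```

```bash
sed -i "s/o\['grip_width'\].round(4)/round(o['grip_width'],4)/" h.py
python3 - <<'E'
from h import *
st(); rep(cam('wrist','w6.png')); st()
E
```

```text
t 10.95 yaw 80.77 th 172.3 r 0.0586 z 0.091 Ft -1.03 Fr 0.08 Fz -1.51 Tz [-0.18  0.03 -0.02] w 0.0301 tilt [ 0.025 -0.004 -1.   ]
orange 869 (np.float64(293.7), np.float64(332.4)) [0.5485 0.0973 0.105 ] r 0.0607 ang 179.9
yellow 288 (np.float64(432.4), np.float64(265.2)) [0.5309 0.1511 0.102 ] r 0.0951 ang 145.4
yellow 133 (np.float64(300.0), np.float64(365.3)) [0.5657 0.0965 0.102 ] r 0.0435 ang -179.1
yellow 16 (np.float64(311.3), np.float64(346.8)) [0.5579 0.1024 0.102 ] r 0.0516 ang 174.2
t 11.0 yaw 80.71 th 171.62 r 0.0586 z 0.0911 Ft -0.21 Fr 0.89 Fz -0.09 Tz [-0.14  0.16 -0.03] w 0.0298 tilt [ 0.025 -0.003 -1.   ]
```

View pics/w6.png

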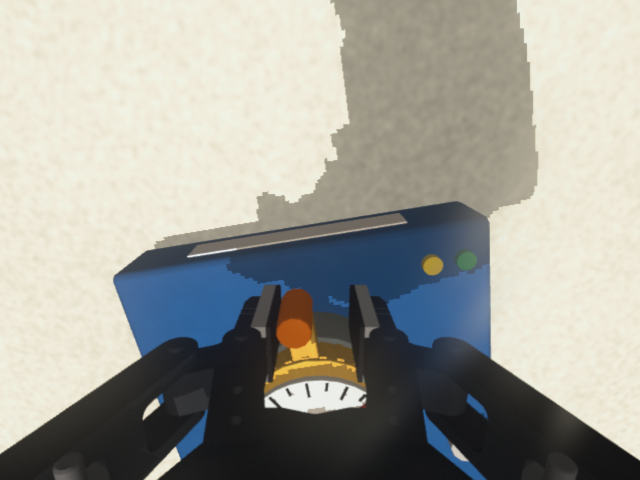

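Call:
send_rows(increments=[[[0.0042,0,0,4],[0.0042,0,0,4],[0.0042,0,0,4],[0.0042,0,0,4],[0.003,0,0,3],[0.0005,0,0,0.4],[0.0005,0,0,0.4],[0.0005,0,0,0.4]]])

```text
clock: 11.8
eef_pos: [0.5577, 0.1243, 0.0928]
tool_rot: [0.865, 0.501, 0.009, 0.009]
ft_force: [-0.1, -1.0, -0.6]
grip_width: 0.0301
```

```bash

python3 - <<'E'
from h import *
st(); rep(cam('wrist','w7.png')); st()
E
```

```text
t 11.8 yaw 60.19 th 152.24 r 0.0582 z 0.0928 Ft -0.91 Fr -0.35 Fz -0.58 Tz [-0.12  0.15  0.02] w 0.0301 tilt [ 0.025 -0.007 -1.   ]
red 265 (np.float64(353.5), np.float64(391.0)) [0.5918 0.1229 0.102 ] r 0.0311 ang 124.1
orange 873 (np.float64(294.3), np.float64(328.8)) [0.5522 0.1181 0.105 ] r 0.0607 ang 159.9
orange 17 (np.float64(353.8), np.float64(395.6)) [0.5914 0.1229 0.105 ] r 0.0313 ang 124.7
yellow 323 (np.float64(381.9), np.float64(232.4)) [0.5355 0.1641 0.102 ] r 0.0995 ang 137.8
yellow 47 (np.float64(301.0), np.float64(360.5)) [0.5678 0.1117 0.102 ] r 0.0439 ang 160.7
yellow 29 (np.float64(353.8), np.float64(397.5)) [0.5948 0.1215 0.102 ] r 0.0282 ang 120.6
yellow 23 (np.float64(311.6), np.float64(341.3)) [0.5621 0.1199 0.102 ] r 0.0523 ang 154.2
yellow 22 (np.float64(279.9), np.float64(369.0)) [0.567  0.1022 0.102 ] r 0.0425 ang 173.2
yellow 8 (np.float64(327.0), np.float64(358.4)) [0.5721 0.1213 0.102 ] r 0.0442 ang 147.0
t 11.85 yaw 60.17 th 152.18 r 0.0581 z 0.0928 Ft -1.09 Fr 0.61 Fz 0.03 Tz [-0.14  0.1  -0.04] w 0.0301 tilt [ 0.025 -0.007 -1.   ]
```

Call:
send_rows(increments=[[[0.0005,0,0,0.4],[0.0005,0,0,0.4],[0.0005,0,0,0.4],[0.0005,0,0,0.4],[0.0005,0,0,0.4],[0.0005,0,0,0.4],[0.0005,0,0,0.4],[0.0005,0,0,0.4]]])

```text
clock: 12.65
eef_pos: [0.5596, 0.1277, 0.0928]
tool_rot: [0.88, 0.475, 0.009, 0.009]
ft_force: [-0.5, 0.0, -0.6]
grip_width: 0.0295
```

```bash
python3 -c "
from h import *
st()"
```

```text
t 12.65 yaw 56.75 th 148.44 r 0.0582 z 0.0928 Ft -0.27 Fr 0.44 Fz -0.64 Tz [-0.11  0.21 -0.06] w 0.0295 tilt [ 0.025 -0.007 -1.   ]
```

Call:
send_rows(increments=[[[0.0005,0,0,0.4],[0.0005,0,0,0.4],[0.0005,0,0,0.4],[0.0005,0,0,0.4],[0.0005,0,0,0.4],[0.0005,0,0,0.4],[0.0005,0,0,0.4],[0.0005,0,0,0.4]]])

```text
clock: 13.45
eef_pos: [0.5614, 0.1303, 0.0926]
tool_rot: [0.894, 0.448, 0.008, 0.009]
ft_force: [-1.3, -2.1, 0.2]
grip_width: 0.0297
```

```bash
python3 -c "
from h import *
st()"
```

```text
t 13.45 yaw 53.24 th 145.33 r 0.0582 z 0.0926 Ft -2.49 Fr -0.10 Fz 0.24 Tz [-0.52  0.37 -0.01] w 0.0297 tilt [ 0.023 -0.009 -1.   ]
```

Call:
send_rows(increments=[[[0.0003,0,0,0.3],[0.0003,0,0,0.3],[0.0003,0,0,0.3],[0.0003,0,0,0.3],[0.0003,0,0,0.3],[0.0003,0,0,0.3],[0.0003,0,0,0.3],[0.0003,0,0,0.3]]])

```text
clock: 14.25
eef_pos: [0.5619, 0.13, 0.0924]
tool_rot: [0.904, 0.427, 0.007, 0.01]
ft_force: [-3.0, -4.5, 1.1]
grip_width: 0.0296
```

```bash
python3 -c "
from h import *
st();rep(cam('wrist','w8.png'));st()"
```

```text
t 14.25 yaw 50.53 th 145.21 r 0.0575 z 0.0924 Ft -5.38 Fr -0.10 Fz 1.05 Tz [-0.82  0.49  0.03] w 0.0296 tilt [ 0.021 -0.013 -1.   ]
red 300 (np.float64(348.6), np.float64(387.8)) [0.5923 0.1226 0.102 ] r 0.0305 ang 123.5
orange 872 (np.float64(293.7), np.float64(328.7)) [0.5551 0.1248 0.105 ] r 0.0607 ang 152.9
orange 18 (np.float64(350.0), np.float64(391.5)) [0.5919 0.1233 0.105 ] r 0.0313 ang 123.5
yellow 327 (np.float64(359.7), np.float64(223.3)) [0.5389 0.169  0.102 ] r 0.1005 ang 134.4
yellow 62 (np.float64(348.7), np.float64(395.2)) [0.5954 0.1203 0.102 ] r 0.027 ang 120.9
yellow 32 (np.float64(313.0), np.float64(340.4)) [0.5653 0.1259 0.102 ] r 0.0524 ang 146.8
yellow 17 (np.float64(301.4), np.float64(360.9)) [0.5698 0.1162 0.102 ] r 0.0438 ang 154.3
yellow 17 (np.float64(278.0), np.float64(372.8)) [0.5681 0.1051 0.102 ] r 0.0418 ang 169.1
yellow 9 (np.float64(319.8), np.float64(357.4)) [0.5732 0.1229 0.102 ] r 0.0442 ang 144.5
t 14.3 yaw 50.52 th 145.2 r 0.0575 z 0.0924 Ft -4.01 Fr -0.32 Fz 1.93 Tz [-0.89  0.5  -0.03] w 0.0302 tilt [ 0.021 -0.013 -1.   ]
```

Call:
send_rows(increments=[[[0.0005,0,0,0],[0.0005,0,0,0],[0.0005,0,0,0],[0.0006,0,0,0],[0.0006,0,0,0],[0.0006,0,0,0],[0.0006,0,0,0],[0.0006,0,0,0]]])

```text
clock: 15.1
eef_pos: [0.562, 0.1302, 0.0921]
tool_rot: [0.905, 0.426, 0.003, 0.012]
ft_force: [-3.0, -4.6, 2.1]
grip_width: 0.03
```

```bash
python3 -c "
from h import *
st()"
```

```text
t 15.1 yaw 50.39 th 145.08 r 0.0576 z 0.0921 Ft -5.46 Fr -0.15 Fz 2.08 Tz [-1.03  0.69  0.05] w 0.03 tilt [ 0.015 -0.02  -1.   ]
```

Call:
send_rows(increments=[[[0.0008,0,0,0],[0.0008,0,0,0],[0.0008,0,0,0],[0.0008,0,0,0],[0.001,0,0,0],[0.001,0,0,0],[0.001,0,0,0],[0.001,0,0,0]]])

```text
clock: 15.9
eef_pos: [0.562, 0.1304, 0.0917]
tool_rot: [0.905, 0.424, -0.004, 0.015]
ft_force: [-4.1, -6.0, 2.4]
grip_width: 0.0302
```

```bash
python3 -c "
from h import *
st()"
```

```text
t 15.9 yaw 50.19 th 144.9 r 0.0577 z 0.0917 Ft -7.30 Fr -0.13 Fz 2.39 Tz [-1.14  0.72 -0.02] w 0.0302 tilt [ 0.006 -0.031 -0.999]
```

Call:
send_rows(increments=[[[0.0014,0,0,0],[0.0014,0,0,0],[0.0014,0,0,0],[0.0014,0,0,0],[0.0014,0,0,0],[0.0014,0,0,0],[0.0014,0,0,0],[0.0014,0,0,0]]])

```text
clock: 16.7
eef_pos: [0.5622, 0.1311, 0.0912]
tool_rot: [0.906, 0.422, -0.014, 0.02]
ft_force: [-5.1, -6.9, 3.1]
grip_width: 0.0298
```

```bash
python3 -c "
from h import *
st();rep(cam('wrist','w9.png'));st()"
```

```text
t 16.7 yaw 49.92 th 144.16 r 0.0579 z 0.0912 Ft -8.53 Fr 0.07 Fz 3.06 Tz [-1.28  0.88 -0.05] w 0.0298 tilt [-0.009 -0.047 -0.999]
red 276 (np.float64(346.7), np.float64(390.2)) [0.592  0.1233 0.102 ] r 0.0313 ang 123.4
orange 872 (np.float64(292.3), np.float64(330.5)) [0.5557 0.1259 0.105 ] r 0.0608 ang 151.8
orange 13 (np.float64(345.0), np.float64(394.8)) [0.5912 0.1229 0.105 ] r 0.0314 ang 125.0
yellow 338 (np.float64(360.9), np.float64(224.9)) [0.5401 0.1708 0.102 ] r 0.1009 ang 133.2
yellow 62 (np.float64(312.6), np.float64(340.8)) [0.5654 0.1276 0.102 ] r 0.0533 ang 145.3
yellow 36 (np.float64(346.6), np.float64(397.1)) [0.5947 0.1211 0.102 ] r 0.0279 ang 121.3
yellow 18 (np.float64(314.9), np.float64(360.4)) [0.5729 0.1224 0.102 ] r 0.0442 ang 145.2
yellow 13 (np.float64(298.4), np.float64(363.8)) [0.57   0.1162 0.102 ] r 0.0436 ang 154.1
yellow 10 (np.float64(279.6), np.float64(372.5)) [0.5685 0.1075 0.102 ] r 0.042 ang 165.9
t 16.75 yaw 49.92 th 144.11 r 0.058 z 0.0912 Ft -8.46 Fr -0.42 Fz 2.57 Tz [-1.31  0.87 -0.03] w 0.03 tilt [-0.009 -0.047 -0.999]
```

Call:
send_rows(increments=[[[0.0022,0,0,0],[0.0022,0,0,0],[0.0022,0,0,0],[0.0022,0,0,0],[0.0022,0,0,0],[0.0022,0,0,0],[0.0022,0,0,0],[0.0022,0,0,0]]])

```text
clock: 17.55
eef_pos: [0.5627, 0.1325, 0.0903]
tool_rot: [0.907, 0.419, -0.029, 0.026]
ft_force: [-6.2, -8.5, 4.6]
grip_width: 0.0301
```

```bash
python3 -c "
from h import *
st();rep(cam('wrist','w10.png'));st()"
```

```text
t 17.55 yaw 49.54 th 142.8 r 0.0584 z 0.0903 Ft -10.53 Fr -0.18 Fz 4.63 Tz [-1.59  1.16 -0.02] w 0.0301 tilt [-0.031 -0.072 -0.997]
red 245 (np.float64(343.8), np.float64(392.2)) [0.5918 0.1239 0.102 ] r 0.0319 ang 123.2
orange 875 (np.float64(291.7), np.float64(332.0)) [0.5565 0.1274 0.105 ] r 0.0607 ang 150.2
orange 14 (np.float64(342.8), np.float64(396.9)) [0.5912 0.1238 0.105 ] r 0.0321 ang 124.0
yellow 339 (np.float64(360.5), np.float64(226.7)) [0.5411 0.1723 0.102 ] r 0.1013 ang 132.2
yellow 59 (np.float64(312.1), np.float64(341.1)) [0.5656 0.1294 0.102 ] r 0.0542 ang 143.6
yellow 16 (np.float64(312.9), np.float64(362.5)) [0.5733 0.1232 0.102 ] r 0.0443 ang 144.1
yellow 13 (np.float64(342.9), np.float64(398.5)) [0.594  0.1216 0.102 ] r 0.0288 ang 121.9
yellow 12 (np.float64(296.0), np.float64(365.8)) [0.5704 0.1168 0.102 ] r 0.0435 ang 153.2
yellow 7 (np.float64(278.7), np.float64(373.3)) [0.5688 0.1088 0.102 ] r 0.042 ang 164.0
t 17.6 yaw 49.54 th 142.74 r 0.0584 z 0.0903 Ft -10.69 Fr -0.13 Fz 5.33 Tz [-1.65  1.12 -0.01] w 0.0296 tilt [-0.031 -0.072 -0.997]
```

View pics/w10.png

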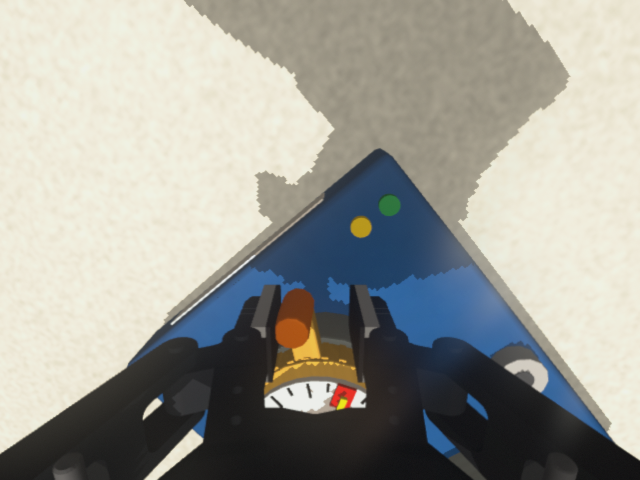

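Call:
send_rows(increments=[[[0.0026,0,0,0],[0.0026,0,0,0],[0.0026,0,0,0],[0.0026,0,0,0],[0.0026,0,0,0],[0.0026,0,0,0],[0.0026,0,0,0],[0.0026,0,0,0]]])

```text
clock: 18.4
eef_pos: [0.5627, 0.1329, 0.0895]
tool_rot: [0.908, 0.415, -0.048, 0.034]
ft_force: [-6.1, -8.3, 5.1]
grip_width: 0.0297
```

```bash
python3 -c "
from h import *
st();rep(cam('wrist','w11.png'));st()"
```

```text
t 18.4 yaw 49.11 th 142.43 r 0.0586 z 0.0895 Ft -10.28 Fr -0.17 Fz 5.08 Tz [-1.73  1.26 -0.01] w 0.0297 tilt [-0.059 -0.102 -0.993]
red 214 (np.float64(342.5), np.float64(393.9)) [0.5915 0.1243 0.102 ] r 0.0324 ang 123.1
orange 913 (np.float64(291.7), np.float64(332.5)) [0.5569 0.1285 0.105 ] r 0.061 ang 149.1
orange 6 (np.float64(340.2), np.float64(398.5)) [0.5907 0.124  0.105 ] r 0.0325 ang 124.6
yellow 347 (np.float64(362.5), np.float64(228.0)) [0.5422 0.1737 0.102 ] r 0.1017 ang 131.2
yellow 59 (np.float64(312.1), np.float64(339.6)) [0.5651 0.131  0.102 ] r 0.0556 ang 142.5
yellow 10 (np.float64(295.8), np.float64(367.0)) [0.5708 0.1175 0.102 ] r 0.0435 ang 152.2
yellow 9 (np.float64(314.0), np.float64(364.6)) [0.5742 0.1241 0.102 ] r 0.0442 ang 142.5
t 18.45 yaw 49.11 th 142.38 r 0.0587 z 0.0895 Ft -10.82 Fr -0.71 Fz 4.80 Tz [-1.75  1.24 -0.02] w 0.0302 tilt [-0.06  -0.102 -0.993]
```

Call:
send_rows(increments=[[[0.002,0,0,0],[0.002,0,0,0],[0.0024,0,0,0],[0.0028,0,0,0],[0.0032,0,0,0],[0.0034,0,0,0],[0.0034,0,0,0],[0.0034,0,0,0]]])

```text
clock: 19.25
eef_pos: [0.5629, 0.1338, 0.0886]
tool_rot: [0.908, 0.412, -0.069, 0.042]
ft_force: [-7.6, -9.9, 7.4]
grip_width: 0.03
```

```bash
python3 -c "
from h import *
st()"
```

```text
t 19.25 yaw 48.72 th 141.63 r 0.059 z 0.0886 Ft -12.45 Fr -0.22 Fz 7.39 Tz [-1.97  1.57  0.01] w 0.03 tilt [-0.09  -0.133 -0.987]
```

Call:
send_rows(increments=[[[-0.001,0,0,0],[-0.001,0,0,0],[-0.001,0,0,0],[-0.001,0,0,0],[-0.001,0,0,0],[-0.001,0,0,0],[-0.001,0,0,0],[0,0,0,0]]])

```text
clock: 20.05
eef_pos: [0.5611, 0.1321, 0.0906]
tool_rot: [0.908, 0.413, -0.064, 0.04]
ft_force: [0.1, -0.5, 0.3]
grip_width: 0.03
```

```bash
python3 -c "
from h import *
st();rep(cam('wrist','w12.png'));o=bot.get_obs();print(R.from_quat(o['tool_rot']).inv().apply([0,0,.01]))"
```

```text
t 20.05 yaw 48.79 th 144.04 r 0.0595 z 0.0906 Ft -0.32 Fr -0.37 Fz 0.30 Tz [ 0.12 -0.08  0.  ] w 0.03 tilt [-0.084 -0.126 -0.989]
red 205 (np.float64(346.2), np.float64(394.3)) [0.5914 0.1244 0.102 ] r 0.0325 ang 123.2
orange 926 (np.float64(296.7), np.float64(332.4)) [0.5571 0.1289 0.105 ] r 0.061 ang 148.7
yellow 345 (np.float64(368.5), np.float64(229.2)) [0.5428 0.1745 0.102 ] r 0.1019 ang 130.7
yellow 23 (np.float64(317.1), np.float64(336.1)) [0.5641 0.1325 0.102 ] r 0.0573 ang 141.9
yellow 13 (np.float64(318.2), np.float64(344.2)) [0.567  0.1305 0.102 ] r 0.0537 ang 141.7
yellow 11 (np.float64(318.3), np.float64(364.7)) [0.5742 0.1243 0.102 ] r 0.0443 ang 142.2
yellow 9 (np.float64(300.8), np.float64(366.9)) [0.571  0.1178 0.102 ] r 0.0434 ang 151.7
yellow 7 (np.float64(278.0), np.float64(377.0)) [0.5692 0.1066 0.102 ] r 0.0411 ang 166.7
[-0.00149706  0.00019891 -0.0098853 ]
```

View pics/w12.png

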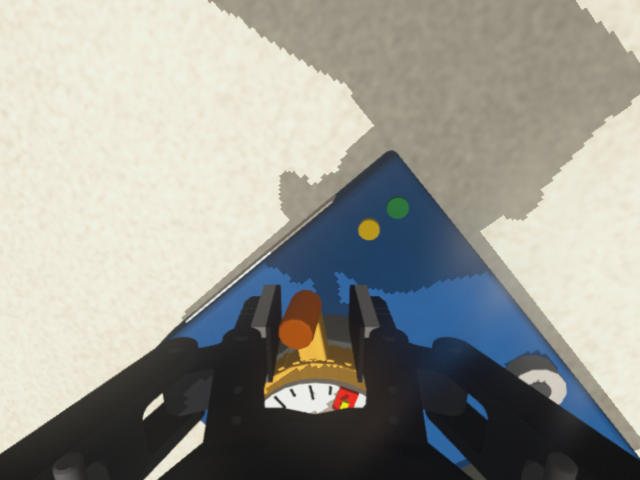

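Call:
send_rows(increments=[[[-0.003,0,0,0],[-0.002,0,0,0],[-0.0015,0,-0.01,0],[-0.0015,0,-0.01,0],[-0.0015,0,-0.01,0],[-0.002,0,-0.015,0],[-0.003,0,-0.02,0],[-0.003,0,-0.02,0]]])

```text
clock: 20.9
eef_pos: [0.5553, 0.1293, 0.1818]
tool_rot: [0.908, 0.413, -0.066, 0.04]
ft_force: [0.7, 0.1, 0.0]
grip_width: 0.03
```

Call:
send_rows(increments=[[[0,-0.01,-0.015,0],[0,-0.01,-0.015,0],[0,-0.01,-0.015,0],[0,-0.01,-0.015,0],[0,-0.01,0,0],[0,-0.01,0,0],[0,0,0,0],[0,0,0,0]]])

```text
clock: 21.7
eef_pos: [0.5156, 0.1787, 0.2519]
tool_rot: [0.908, 0.412, -0.058, 0.041]
ft_force: [-0.5, -0.7, 0.3]
grip_width: 0.0296
```

```bash
python3 -c "
from h import *
st();c=cam('wrist','w13.png');rep(c);rep
t=cam('top','t13.png');r,_=meas(t,245,335,180,245)
for k in('red','orange','yellow'):
  for x in r[k]: 
    p=plane(t,[x[1]],.102)[0];d=p[:2]-C;print('top',k,x[0],p.round(4),np.degrees(np.arctan2(d[1],d[0])).round(1))
"
```

```text
t 21.7 yaw 48.69 th 138.95 r 0.1241 z 0.2519 Ft -0.81 Fr -0.09 Fz 0.27 Tz [ 0.13 -0.09 -0.  ] w 0.0296 tilt [-0.073 -0.122 -0.99 ]
red 24 (np.float64(345.8), np.float64(322.2)) [0.591  0.1211 0.102 ] r 0.0301 ang 127.3
orange 176 (np.float64(326.8), np.float64(292.1)) [0.5572 0.1282 0.105 ] r 0.0606 ang 149.2
yellow 79 (np.float64(359.4), np.float64(244.0)) [0.5412 0.177  0.102 ] r 0.1048 ang 130.4
yellow 52 (np.float64(339.3), np.float64(363.5)) [0.6212 0.0882 0.102 ] r 0.015 ang -37.0
yellow 31 (np.float64(346.4), np.float64(329.3)) [0.5969 0.1169 0.102 ] r 0.0233 ang 122.0
top orange 20 [0.5569 0.1283 0.102 ] 149.3
top orange 10 [0.5923 0.1234 0.102 ] 122.8
top yellow 24 [0.5687 0.1189 0.102 ] 151.9
top yellow 9 [0.5482 0.1604 0.102 ] 134.0
```

View pics/w13.png

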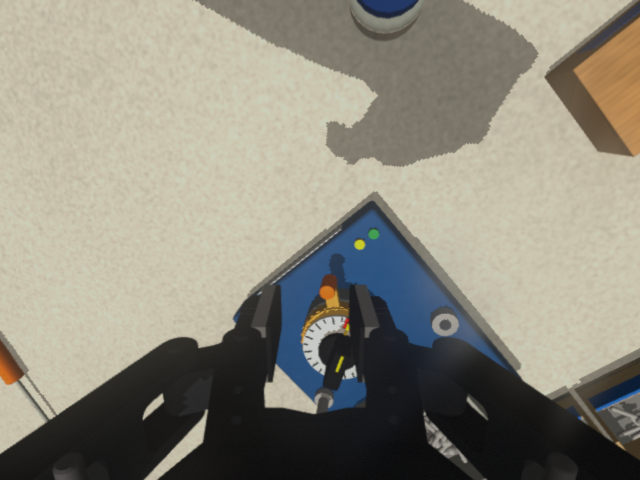

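View pics/t13.png

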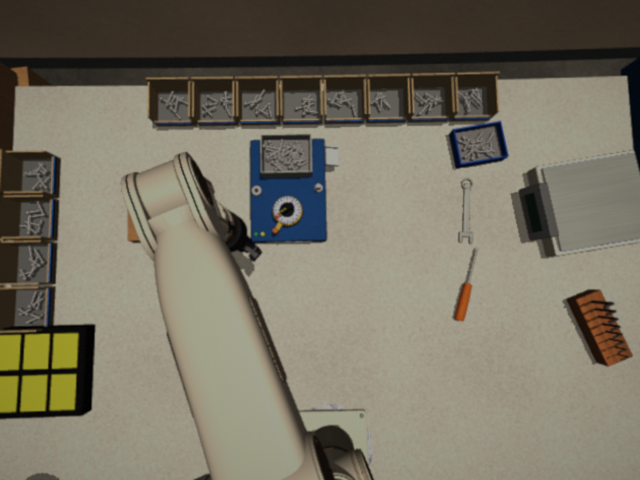

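```bash
python3 -c "
from h import *
order.job_done()"
```

```text
the job is handed in; nothing more can be done
```

The knob's pointer is on the red flag, the lock ring is hand-tight, everything is released, and the job is handed in at about 22 s of the 64 s. No verdict was reported.

- **Knob:** I gripped it and turned it about 70° clockwise. After releasing it, the pointer read 122.6° and the flag 122.3°. In the final wrist view the pointer read 122.0°, and the overhead camera put the flag at 122.8°. The final wrist reading of the flag (127.3°) disagreed, probably because a finger partly hid it.
- **Lock ring:** I pushed the pin with one jaw, straddling it loosely. It bit after about 51° of travel, and the final push read 12.4 N along the circle, which by the stated stiffness is about 0.065 rad of squeeze. The pin's travel after the bite agreed: about 3.7° (0.065 rad) once I was clear, and 4.2° (0.073 rad) just after backing off.
- **Other things on the counter:** In the last pictures the bolt, nut, jar, driver and spanner look unmoved. The carton was mostly hidden behind the arm in the overhead view, but the arm passed nowhere near it.
- **Tool tilt:** The tool tilted about 9° under the side load while pushing. It caused no visible contact with anything else.

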